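# Spring open the perfume sample case

### The job

Open the sample case without gripping anything: press down the red release tab on its front so that the lid springs up a little, then push the lid with your fingers until it lies fully open against its stop, and move away. Do not lift, tip or shove the case, and leave the bottles and the jar beside it where they stand.

Things in the scene. Friction and masses are not known exactly. Their poses are not given: they have to be found in the camera images.
- case: Black sample case, loose on the bench, about 1.5 kg: tray 150 mm deep (x) by 220 mm wide (y) by 52 mm tall, filled with fixed gold-capped vials whose caps lie below the rim, closed by a grey lid. Origin: centre of the underside. Its -x side is the front, with the red tab; the hinge runs along the back (+x) rim.
- tab_pad (a point): Middle of the top face of the red tab's pad (moves with it). Pad 42 mm (case x) by 38 mm (case y), 6 thick, level, standing out from the front of the case; this point is 52 mm above the bench, 38 mm out from the case's front wall. At the pad's inner end a red upright (5 thick, 34 wide, top 67 mm above the bench) hooks 4 mm over the lid's edge; its top leans out 9 mm as the pad goes down.
- tab (a joint): Angle of the rocking tab: 0 at rest (pad level, lid latched), grows as the pad is pressed down, to the stop at 0.4 (the pad point then about 13 mm lower and 2 mm further out). The hook lets go of the lid at about 0.2. Sprung: about 2 N on the pad point starts it, 3 to 6 N (friction) takes it all the way; it returns to 0 when let go.
- lid_edge (a point): Middle of the lid's front edge, at half its thickness; 57 mm above the bench when shut, 150 mm from the hinge line. Moves with the lid. The lid is a flat grey plate with a white inlay on top, 150 by 220 by 8 mm, about 0.2 kg.
- lid_hinge (a point): Middle of the lid's hinge line, at the back rim of the case, 52 mm above the bench. The line runs along the case's y.
- lid (a joint): Lid angle: 0 shut, 1.9 (leaning back beyond upright) fully open at its stop. Once unlatched, a spring pin lifts it by itself to about 0.75, where it rests, front edge about 155 mm above the bench. From there it must be pushed (a few N at the edge); left below 1.57 it falls back to 0.75, beyond about 1.7 it sinks slowly to the stop by itself.
- flask: Silvery aluminium bottle with white label and black cap, 56 mm across, 140 mm tall, loose. Origin: centre of its underside. Leave alone.
- dropper: Small amber glass bottle with black cap, 40 mm across, 95 mm tall, loose. Origin: centre of its underside. Leave alone.
- pot: White lidded jar, 60 mm across, 50 mm tall, loose. Origin: centre of its underside. Leave alone.

How it is judged:
On the way, in this order (a step that is already met when the one before it is completed fails the run):
1. the red tab is pressed down (value of joint tab above 0.13 rad).
2. the lid has sprung up part of the way and rests there (value of joint lid between 0.6 and 0.95 rad and velocity of joint lid between -0.3 and 0.3 rad/s), for 0.2 s.
At the end, for the whole second after the job is handed in: The lid rests open at more than 1.8 rad (stop at 1.9), the tab is back up (below 0.08 rad), the case stands flat within 30 mm of where it was, and the bottles and jar stand upright within 15 mm of where they were (value of joint lid above 1.8 rad and velocity of joint lid between -0.1 and 0.1 rad/s and value of joint tab below 0.08 rad and distance of case from where it was at the start of the episode below 0.03 m and angle between case's own z axis and vertical below 0.05 rad and linear speed of case below 0.02 m/s and distance of each of flask, dropper, pot from where it was at the start of the episode below 0.015 m and angle between each of flask, dropper, pot's own z axis and vertical below 0.15 rad); the robot touches nothing.
It fails at once if the case was lifted, tipped or shoved (distance of case from where it was at the start of the episode above 0.04 m or angle between case's own z axis and vertical above 0.12 rad).
It fails at once if a bottle or the jar was lifted, carried or knocked (distance of any of flask, dropper, pot from where it was at the start of the episode above 0.02 m or angle between any of flask, dropper, pot's own z axis and vertical above 0.3 rad).
It also fails if it takes over 45 s, if anything falls off the work surface, if the arm or the gripper's body presses on something with over 40 N, if the wrist force passes 120 N, or if a joint passes its speed limit or range.

### The arm

A 6-joint arm with a two-finger parallel gripper is mounted at the origin on the work surface. World frame = base frame: x ahead of the robot, y to its left, z up, the work surface at z = 0. Lengths are in m, angles in rad, forces in N, time in s.
With the tool pointing down it reaches from about 0.3 to 0.75 m from the base axis. Payload 8.5 kg.
Tool frame: the origin (TCP) lies at the very end of the fingers, on their centre line; the grasp point (between the pads) lies 19 mm behind it; z points along the fingers, y is the line along which they close (so a half turn about z gives the same grasp; the last joint's range is limited). The gripper opens to 85 mm and grips with 20 to 120 N. Pads are 22 mm wide; open, the fingers measure 114 mm over their backs; the gripper's body (76 mm by 85 mm) begins 54 mm behind the grasp point. The pads swing forward as they close: fully open they stand 13 mm farther back than shut.
Start: joints at [1.122, 0.381, 1.297, -0, 1.464, -0.215], TCP at [0.127, 0.535, 0.197] pointing down, gripper open.
Joint ranges: [-3.11, 3.11], [-0.89, 2.33], [0.22, 2.48], [-1.42, 4.56], [0.17, 2.85], [-2.88, 2.88]. Speed limits (rad/s): [2.39, 2.39, 3.14, 3.14, 3.14, 3.14].

### API

Orientations are given as a unit quaternion [w, x, y, z].
In Python, from station import state, eyes, bot, finder gives the robot as it stands.
- The arm moves only by the tool arm_command, never from a script. Its argument "rows" is a list that holds one entry, the list of rows, each a list of 7 numbers: the shift along the tool's x, y, z in cm, then the turn, a rotation vector about the tool's x, y, z in degrees, then the closure in counts, from 0 (fully open) to 255 (shut). A call has 1 to 12 rows; each row is the pose to reach, as a shift and turn from the pose commanded when the call began, along the tool's axes at that moment; what a row does not reach only later rows make up. A row lasts 1/8 s, in which the tool goes at most 62.5 mm and 10.7 degrees, less where a joint would pass 70% of its speed; a pose out of reach is approached as far as the arm can. A call with a gripper value outside its range is refused whole. The fingers move at their own pace and stop on an object; the grip force is fixed at half the most. Time passes only in rows, so rows that repeat a pose let the fingers close. It gives the time, the measured TCP pose, the force, the opening and the grip force at its end, in the units of the state.
- state(): the state, without advancing time (a new reading comes with each control period).
- eyes.read_camera(name): name is "scene" or "top" or "wrist"; returns a dict with "pixels" (384x512x3 uint8, blue, green, red), "camera_matrix" (3x3 intrinsics, pixels), "distortion" ([k1, k2, p1, p2, k3] as OpenCV has them; the pictures are not rectified), "R" (3x3) and "t" (3): a world point X has camera coordinates R X + t; the wrist camera has in their place "mount" (4x4, takes a point from camera to tool coordinates, whose origin is the TCP and whose axes are the flange's). Camera axes: x right, y down, z forward; pixel columns grow to the right and rows downward; lengths in m; the calibration is good to about 2 mm. A picture is of the moment at which its call begins: read the wrist's pose just before it. There is no depth.
- bot.finish_job(): hands the job in; it is judged then, once.
Trained networks look in a picture, given as the dict that the camera call returned (one of the last four; its "shot" number tells which), for a name from the list of things; names that differ only in an ending like _2 or _b are one class to them, and where a whole thing is asked for, a point or a joint stands for the part that bears it (a point fixed in the world has none). Each returns a list of dicts, best first, with "p" (0 to 1); they miss things now and then, are a little off and sometimes report something else, mostly with a low value. They report only what shows in the picture. A call takes as long as a camera call.
- finder.recognise(picture, query): "at" ([column, row] in pixels, amid what is visible of it).
- finder.outline_of(picture, query): "region" (384x512 bool, what is visible of it) and "at" ([column, row] in pixels, amid what is visible of it).
The state is a dict: "t": time; "joints": joint angles; "dq": joint speeds; "joint_efforts": joint torques, N m; "position": TCP position; "tool_rot": TCP orientation; "wrist_force": force on the tool from outside, world axes, zero at the start; "moment": the same for the moment, N m; "gripper_width": opening from 0.0 (shut) to 1.0 (fully open); "gripper_force": force on a finger pad.
Only numpy, scipy, OpenCV 4.12 (cv2) and the standard library are available. Lean on these libraries where they do the work, as an engineer would, in place of code of your own. Each camera call takes 0.05 s, during which the arm holds its last target. There are 200 camera calls.

## Working session

There is one attempt and no reset: what is moved stays moved. The work goes in short steps, Python scripts to look and compute and a tool call to move; the robot and the scene stay as the last step left them, time stands still between calls to the robot, and variables do not carry over. Pictures are saved under pics/ and viewed, at most 10 in all, crops included, and the job is handed in when it is done.

Besides the shell and the picture viewer there is one more tool, called after "Request:" by a JSON object that holds its "fn" and its "kwargs", one argument or row to a line. arm_command: Moves the arm, as the interface text tells. Its arguments: {"type":"object","properties":{"rows":{"type":"array"}},"required":["rows"]}

```bash
mkdir -p pics
cat > h.py <<'E'
import numpy as np, cv2
from station import state, eyes, bot, finder
from scipy.spatial.transform import Rotation as Ro
def ray(im,px):
    u=cv2.undistortPoints(np.array([[px]],float),np.array(im["camera_matrix"]),np.array(im["distortion"]))[0,0]
    R=np.array(im["R"]);t=np.array(im["t"]);return -R.T@t, R.T@np.array([u[0],u[1],1])
def atz(im,px,z):
    o,d=ray(im,px);return o+d*(z-o[2])/d[2]
def proj(im,X):
    return cv2.projectPoints(np.atleast_2d(np.array(X,float)),cv2.Rodrigues(np.array(im["R"]))[0],np.array(im["t"]),np.array(im["camera_matrix"]),np.array(im["distortion"]))[0][:,0]
def tri(ims,pxs):
    A=np.zeros((3,3));b=np.zeros(3)
    for im,p in zip(ims,pxs):
        o,d=ray(im,p);d/=np.linalg.norm(d);M=np.eye(3)-np.outer(d,d);A+=M;b+=M@o
    return np.linalg.solve(A,b)
E
python3 - <<'E'
from h import *
S=eyes.read_camera("scene");T=eyes.read_camera("top")
cv2.imwrite("pics/s.png",S["pixels"]);cv2.imwrite("pics/t.png",T["pixels"])
np.set_printoptions(precision=3,suppress=True)
for q in ["case","tab_pad","tab","lid","lid_edge","lid_hinge","flask","dropper","pot"]:
    a=finder.recognise(S,q)[:1];b=finder.recognise(T,q)[:1]
    print(q,[(x["at"],x["p"]) for x in a+b], tri([S,T],[a[0]["at"],b[0]["at"]]) if a and b else "")
print(state()["tool_rot"],state()["position"])
E
```

```text
case [([281.2, 201.2], 0.7), ([228.4, 194.5], 0.57)] [0.563 0.108 0.028]
tab_pad [([278.7, 162.7], 0.49), ([227.4, 235.6], 0.63)] [0.458 0.12  0.039]
tab [([278.7, 163.0], 0.62), ([227.4, 234.0], 0.88)] [0.462 0.12  0.043]
lid [([286.7, 197.0], 0.97), ([230.7, 192.0], 0.79)] [0.568 0.11  0.052]
lid_edge [([286.9, 197.0], 0.72), ([232.3, 193.3], 0.64)] [0.565 0.108 0.049]
lid_hinge [([283.0, 196.8], 0.74), ([225.9, 192.5], 0.97)] [0.565 0.112 0.049]
flask [([195.1, 178.4], 0.56), ([311.1, 227.3], 0.89)] [ 0.472 -0.088  0.059]
dropper [([280.6, 159.3], 0.57), ([308.5, 184.9], 0.54)] [0.582 0.006 0.252]
pot [([367.4, 182.9], 0.66), ([149.5, 202.5], 0.71)] [0.55  0.323 0.014]
[ 0.     0.117  0.993 -0.   ] [0.127 0.535 0.197]
```

```bash
python3 -c "
import cv2,numpy as np
a=cv2.imread('pics/s.png');b=cv2.imread('pics/t.png')
cv2.imwrite('pics/st.png',cv2.resize(np.vstack([a,b]),(400,600)) if 0 else cv2.resize(np.hstack([a,b]),(800,300)))
"
```

```text
(no output)
```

View pics/t.png

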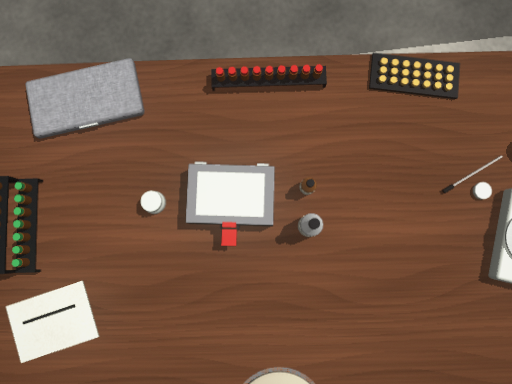

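View pics/s.png

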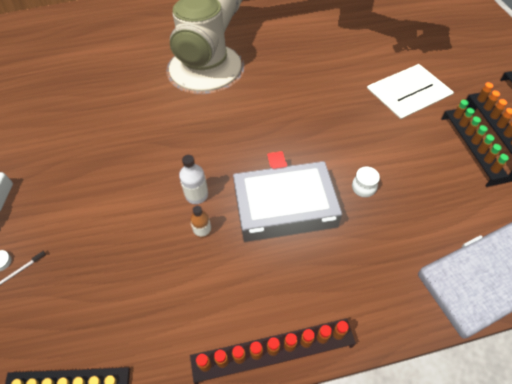

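The top view shows the closed case with its lid spanning (187–275, 165–226) and the red tab at (229,234). The flask is at (311,225), the dropper at (308,186) and the pot at (152,202). The scene view agrees. Next I fit the case pose.

Run:
```python
from h import *
np.set_printoptions(precision=4,suppress=True)
S=eyes.read_camera("scene");T=eyes.read_camera("top")
print("proj tcp",proj(S,state()["position"]),proj(T,state()["position"]))
for n,im in (("T",T),("S",S)):
    p=im["pixels"].astype(int)
    red=((p[...,2]>150)&(p[...,1]<60)&(p[...,0]<60)).astype(np.uint8)
    k,l,st,c=cv2.connectedComponentsWithStats(red)
    g=[i for i in range(1,k) if st[i,4]>20]
    for i in g:
        if np.hypot(*(c[i]-((229,234) if n=="T" else (278,160))))<15:
            cs=cv2.findContours((l==i).astype(np.uint8),0,1)[0][0][:,0]
            print(n,"red",c[i],st[i],[atz(im,q,.052)[:2] for q in cs[[cs[:,1].argmin(),cs[:,1].argmax(),cs[:,0].argmin(),cs[:,0].argmax()]]])
    w=((p.min(2)>190)).astype(np.uint8)
    k,l,st,c=cv2.connectedComponentsWithStats(w)
    for i in range(1,k):
        if np.hypot(*(c[i]-((229,194) if n=="T" else (287,195))))<15 and st[i,4]>500:
            r=cv2.minAreaRect(np.argwhere(l==i)[:,::-1].astype(np.float32))
            b=cv2.boxPoints(r);X=np.array([atz(im,q,.061) for q in b]);print(n,"inlay",X.mean(0),X[:,:2].tolist(),"\n",np.diff(X,axis=0))
            cs=cv2.findContours((l==i).astype(np.uint8),0,1)[0][0]
            h=cv2.approxPolyDP(cv2.convexHull(cs),5,True)[:,0];X=np.array([atz(im,q,.061) for q in h]);print("poly",X, X.mean(0))
o=finder.outline_of(T,"lid")[0]["region"];cs=max(cv2.findContours(o.astype(np.uint8),0,1)[0],key=len)
X=np.array([atz(T,q,.06) for q in cv2.boxPoints(cv2.minAreaRect(cs))]);print("lid",X,X.mean(0),np.diff(X,axis=0))
for q,h in (("flask",.14),("dropper",.095),("pot",.05)):
  for a in finder.recognise(T,q)[:2]:print(q,a["p"],atz(T,a["at"],h*.7))
```

```text
proj tcp [[394.1522  10.0504]] [[ 31.6536 393.0343]]
T inlay [0.5623 0.1086 0.061 ] [[0.5113147468785483, 0.19654347593057195], [0.6238350589983648, 0.1914934723889909], [0.6130907959616053, 0.019659010968363092], [0.500954620075845, 0.026772029370779844]] 
 [[ 0.1125 -0.0051  0.    ]
 [-0.0107 -0.1718  0.    ]
 [-0.1121  0.0071  0.    ]]
poly [[0.6222 0.1885 0.061 ]
 [0.6125 0.0234 0.061 ]
 [0.5059 0.0265 0.061 ]
 [0.5129 0.1947 0.061 ]] [0.5634 0.1083 0.061 ]
S inlay [0.563  0.1151 0.061 ] [[0.4837687958200615, 0.007176932120132179], [0.49513706121187706, 0.244459751945921], [0.6434176782269279, 0.21233816895974594], [0.6297381084781394, -0.003449494041143225]] 
 [[ 0.0114  0.2373  0.    ]
 [ 0.1483 -0.0321 -0.    ]
 [-0.0137 -0.2158  0.    ]]
poly [[ 0.5005  0.222   0.061 ]
 [ 0.6408  0.2103  0.061 ]
 [ 0.627  -0.0005  0.061 ]
 [ 0.4839  0.0098  0.061 ]] [0.5631 0.1104 0.061 ]
lid [[ 0.4914  0.2255  0.06  ]
 [ 0.6443  0.2187  0.06  ]
 [ 0.6295 -0.0081  0.06  ]
 [ 0.4773  0.0023  0.06  ]] [0.5606 0.1096 0.06  ] [[ 0.1529 -0.0068  0.    ]
 [-0.0148 -0.2268  0.    ]
 [-0.1522  0.0105  0.    ]]
flask 0.64 [ 0.4781 -0.0917  0.098 ]
dropper 0.66 [0.5615 0.1081 0.0665]
dropper 0.49 [ 0.5777 -0.0891  0.0665]
pot 0.92 [0.5494 0.3127 0.035 ]
```

```bash
cat >> h.py <<'E'
C=np.array([.562,.1095]);YAW=-.06
def case(out,z,y=0):  # out = distance in front of front wall
    c,s=np.cos(YAW),np.sin(YAW);d=-(.075+out)
    return np.array([C[0]+c*d-s*y,C[1]+s*d+c*y,z])
def Rt(th):
    c,s=np.cos(YAW),np.sin(YAW);Z=Ro.from_euler("z",YAW).as_matrix()
    t=np.deg2rad(th);z=np.array([np.sin(t),0,-np.cos(t)]);y=np.array([0,1,0.]);x=np.cross(y,z)
    return Z@np.c_[x,y,z]
def rows(P,th,base=None):
    s=state();q=s["tool_rot"];R=Ro.from_quat([*q[1:],q[0]]).as_matrix() if base is None else Rt(base[1]);p0=np.array(s["position"]) if base is None else base[0]
    for p,t in zip(P,th):
        print(np.round(R.T@(p-p0)*100,1),np.round(np.rad2deg(Ro.from_matrix(R.T@Rt(t)).as_rotvec()),1))
E
python3 -c "
from h import *
print(case(38,0),case(.038,.13),Rt(20))
rows([case(.038,.13)],[20])"
```

```text
[-37.44448556   2.39262955   0.        ] [0.44920334 0.11627593 0.13      ] [[-0.93800168  0.05996401  0.34140469]
 [ 0.05634773  0.99820054 -0.0205089 ]
 [-0.34202014  0.         -0.93969262]]
[-41.  -33.3   6.7] [ -1.7 -20.   -9.9]
```

Request:
{"fn": "arm_command", "kwargs": {
  "rows": [
    [[-6,-4.8,0,0,0,0,255],[-12,-9.7,0,-0.5,-5,-2.5,255],[-18,-14.6,0,-1,-10,-5,255],[-24,-19.5,0,-1.5,-15,-8,255],[-30,-24.4,1,-1.7,-20,-9.9,255],[-36,-29.2,3,-1.7,-20,-9.9,255],[-41,-33.3,5,-1.7,-20,-9.9,255],[-41,-33.3,6.7,-1.7,-20,-9.9,255],[-41,-33.3,6.7,-1.7,-20,-9.9,255],[-41,-33.3,6.7,-1.7,-20,-9.9,255]]
  ]
}}

```text
t: 2.55
position: [0.4499, 0.1141, 0.1289]
tool_rot: [0.173, 0.031, 0.984, -0.006]
wrist_force: [-0.8, 1.0, 0.7]
gripper_width: -0.004
gripper_force: 0.0
```

Run:
```python
from h import *
s=state();print(s["t"],s["position"],s["tool_rot"],s["wrist_force"])
im=eyes.read_camera("wrist");S=eyes.read_camera("scene")
q=s["tool_rot"];M=np.array(im["mount"]);R=Ro.from_quat([*q[1:],q[0]]).as_matrix()
Rw=R@M[:3,:3];pw=R@M[:3,3]+s["position"];im["R"]=Rw.T;im["t"]=-Rw.T@pw
p=im["pixels"].copy()
for o,z in ((.017,.052),(.059,.052)):
  for y in(-.019,.019): cv2.circle(p,tuple(int(v) for v in proj(im,case(o,z,y))[0]),3,(255,255,0),1)
cv2.imwrite("pics/w1.png",cv2.resize(np.hstack([p,S["pixels"]]),(800,300)))
print(proj(im,case(.038,.052)))
for q in("tab_pad","tab"):
  for a in finder.recognise(im,q)[:1]:print(q,a,atz(im,a["at"],.052))
```

```text
2.55 [0.44986465 0.11414619 0.1289248 ] [ 0.17309293  0.03108375  0.98439667 -0.00598631] [-0.76594603  1.0403041   0.68182703]
[[254.14535227 149.03278603]]
tab_pad {'at': [249.6, 165.8], 'p': 0.56} [0.46410242 0.11192344 0.052     ]
tab {'at': [252.3, 164.9], 'p': 0.86} [0.46339106 0.11405532 0.052     ]
```

View pics/w1.png

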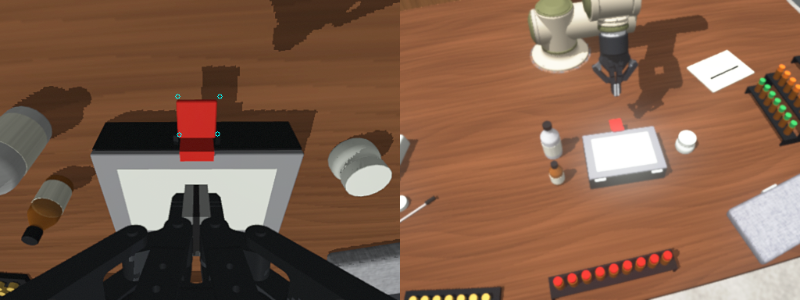

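The wrist view shows the pad at about (197,118). The predicted corners agree to within 3 mm, and the scene view shows the fingers above the tab. Next I press down.

Request:
{"fn": "arm_command", "kwargs": {
  "rows": [
    [[1.2,0,3.3,0,0,0,255],[2.3,0,6.3,0,0,0,255],[2.4,0,6.6,0,0,0,255],[2.5,0,6.9,0,0,0,255],[2.6,0,7.2,0,0,0,255],[2.7,0,7.5,0,0,0,255],[2.8,0,7.7,0,0,0,255],[2.8,0,7.7,0,0,0,255]]
  ]
}}

```text
t: 3.75
position: [0.4491, 0.116, 0.0478]
tool_rot: [0.174, 0.029, 0.984, -0.006]
wrist_force: [0.2, 0.8, 0.1]
gripper_width: 0.002
gripper_force: 0.0
```

Request:
{"fn": "arm_command", "kwargs": {
  "rows": [
    [[0.1,0,0.2,0,0,0,255],[0.2,0,0.4,0,0,0,255],[0.2,0,0.6,0,0,0,255],[0.3,0,0.8,0,0,0,255],[0.3,0,0.8,0,0,0,255]]
  ]
}}

```text
t: 4.38
position: [0.449, 0.116, 0.0391]
tool_rot: [0.174, 0.029, 0.984, -0.006]
wrist_force: [-0.2, -0.8, 0.2]
gripper_width: 0.0
gripper_force: 0.0
```

Run:
```python
from h import *
S=eyes.read_camera("scene");W=eyes.read_camera("wrist")
cv2.imwrite("pics/w2.png",np.hstack([cv2.resize(W["pixels"],(400,300)),cv2.resize(S["pixels"][80:260,180:400],(400,300))]))
```

```text
(no output)
```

View pics/w2.png

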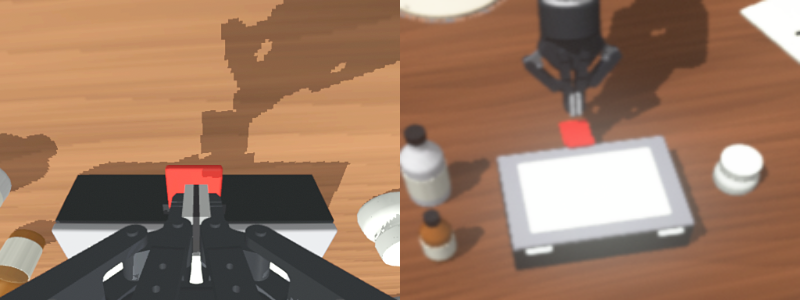

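```bash
cat >> h.py <<'E'
def wrist():
    s=state();im=eyes.read_camera("wrist")
    q=s["tool_rot"];M=np.array(im["mount"]);R=Ro.from_quat([*q[1:],q[0]]).as_matrix()
    Rw=R@M[:3,:3];pw=R@M[:3,3]+s["position"];im["R"]=Rw.T;im["t"]=-Rw.T@pw
    return im
E
python3 - <<'E'
from h import *
np.set_printoptions(precision=4,suppress=True)
s=state();print(s["position"],s["wrist_force"],s["moment"],s["joint_efforts"])
S=eyes.read_camera("scene");W=wrist();T=eyes.read_camera("top")
tcp=s["position"]
for n,im in(("S",S),("W",W),("T",T)):
    print(n,"tcp",proj(im,tcp),"cam",-np.array(im["R"]).T@im["t"])
    print(proj(im,[case(.059,.052,-.019),case(.059,.052,.019),case(.017,.052,-.019),case(.017,.052,.019)]))
a=cv2.resize(W["pixels"][180:330,150:350],(400,300),interpolation=2);b=cv2.resize(S["pixels"][130:190,240:320],(400,300),interpolation=2)
c=cv2.resize(T["pixels"][200:260,190:270],(400,300),interpolation=2)
cv2.imwrite("pics/w3.png",np.vstack([np.hstack([a,b]),np.hstack([c,c])]))
E
```

```text
[0.4491 0.116  0.0393] [-1.2185 -0.748   0.1198] [-0.0082  0.1732 -0.0114] [ -0.0061 -32.1147 -12.7084  -0.0528  -0.9814   0.0008]
S tcp [[275.2546 160.3577]] cam [ 1.0497 -0.0544  0.8095]
[[266.2806 151.5899]
 [281.4557 149.5508]
 [269.3438 164.806 ]
 [284.8846 162.6706]]
W tcp [[251.3178 221.6603]] cam [0.3145 0.1237 0.1791]
[[214.0739 208.9446]
 [289.8924 209.1051]
 [218.8293 263.1457]
 [284.5417 263.2795]]
T tcp [[228.3092 238.808 ]] cam [0.427  0.0447 1.2151]
[[235.1195 247.3698]
 [219.9984 246.8469]
 [235.7611 230.5866]
 [220.7054 230.0744]]
```

View pics/w3.png

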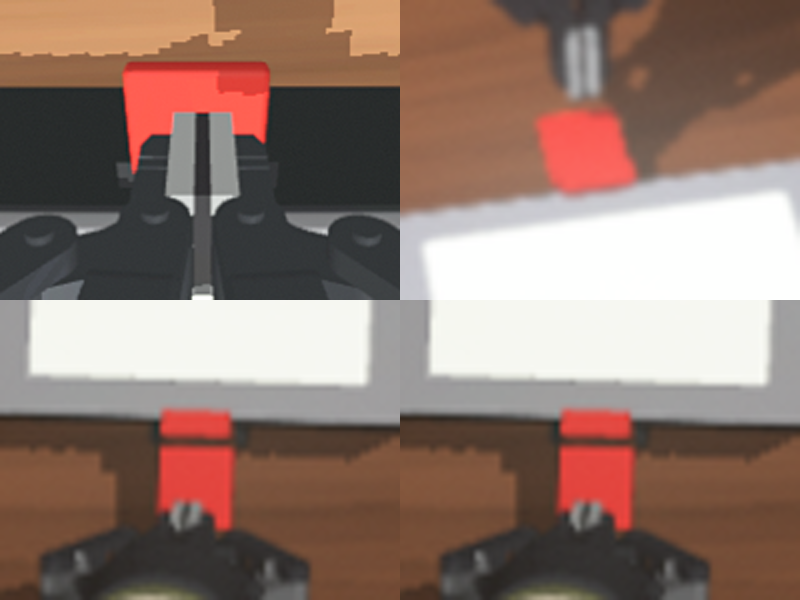

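The images show the fingertips at about (277,150) in the scene, (252,236) in the wrist view and (227,242) from the top. All three are displaced from the projected TCP, so I triangulate the true tip.

Run:
```python
from h import *
np.set_printoptions(precision=4,suppress=True)
s=state();S=eyes.read_camera("scene");W=wrist();T=eyes.read_camera("top")
px=[(277,149.6),(252,236),(227,242)]
for sel in([0,1],[0,1,2],[0,2]):
    X=tri([[S,W,T][i] for i in sel],[px[i] for i in sel]);q=s["tool_rot"]
    print(X,Ro.from_quat([*q[1:],q[0]]).inv().apply(X-s["position"]))
    print([proj(i,X) for i in (S,W,T)])
# pad outer edge
print("pad outer",tri([S,W,T],[(240+190/5,130+110/5),(150+197/2,180+62/2),(190+195/5,200+230/5)]))
```

```text
[0.4363 0.12   0.0636] [ 0.004   0.0032 -0.0272]
[array([[275.7811, 149.7569]]), array([[258.0302, 236.8916]]), array([[226.2048, 243.8637]])]
[0.4386 0.1192 0.0636] [ 0.0018  0.0025 -0.0264]
[array([[275.6884, 150.5053]]), array([[256.609 , 240.0739]]), array([[226.51  , 242.9507]])]
[0.4412 0.1196 0.0697] [-0.0027  0.003  -0.0312]
[array([[276.1573, 149.6532]]), array([[257.7245, 253.1536]]), array([[226.1923, 241.8518]])]
pad outer [0.4321 0.1187 0.0499]
```

The real fingertips sit about 26 mm behind the reported TCP, and zero force confirms there is no contact. The tip is at about (0.439, 0.119, 0.064). I shift 9 mm inward and press on.

Request:
{"fn": "arm_command", "kwargs": {
  "rows": [
    [[-0.8,0,0.3,0,0,0,255],[-0.7,0,0.6,0,0,0,255],[-0.6,0,0.8,0,0,0,255],[-0.6,0,1.0,0,0,0,255],[-0.5,0,1.2,0,0,0,255],[-0.4,0,1.4,0,0,0,255],[-0.4,0,1.4,0,0,0,255]]
  ]
}}

```text
t: 5.65
position: [0.4575, 0.1155, 0.0274]
tool_rot: [0.174, 0.029, 0.984, -0.006]
wrist_force: [0.3, 0.7, -0.2]
gripper_width: 0.002
gripper_force: 0.0
```

Request:
{"fn": "arm_command", "kwargs": {
  "rows": [
    [[0.1,0,0.2,0,0,0,255],[0.1,0,0.4,0,0,0,255],[0.2,0,0.6,0,0,0,255],[0.2,0,0.6,0,0,0,255]]
  ]
}}

```text
t: 6.15
position: [0.4578, 0.1155, 0.0211]
tool_rot: [0.174, 0.029, 0.984, -0.006]
wrist_force: [-0.7, 0.4, 1.4]
gripper_width: 0.005
gripper_force: 0.2
```

Run:
```python
from h import *
s=state();print(s["position"],s["wrist_force"],s["moment"])
S=eyes.read_camera("scene");W=wrist();T=eyes.read_camera("top")
for im in (S,W,T):print(proj(im,s["position"]))
a=cv2.resize(W["pixels"][180:330,150:350],(400,300),interpolation=2);b=cv2.resize(S["pixels"][130:190,240:320],(400,300),interpolation=2)
c=cv2.resize(T["pixels"][200:260,190:270],(400,300),interpolation=2);d=cv2.resize(W["pixels"],(400,300))
cv2.imwrite("pics/w4.png",np.vstack([np.hstack([a,b]),np.hstack([c,d])]))
```

```text
[0.45782651 0.11547915 0.02112471] [-0.73240816  0.43775453  1.36784069] [-0.04191321  0.12693502  0.01372204]
[[275.7425381  167.67189296]]
[[251.34104807 221.6238499 ]]
[[228.87662882 235.54986422]]
```

View pics/w4.png

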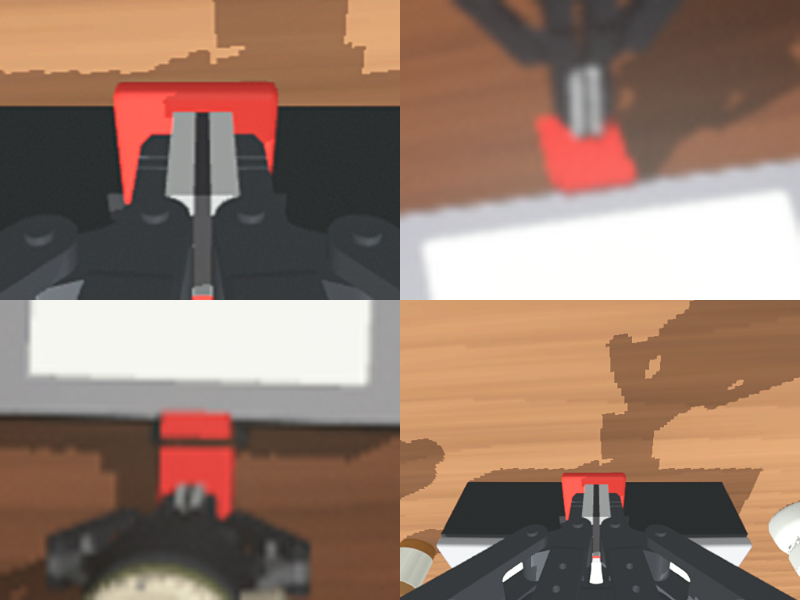

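The tip is now over the pad (scene about (277,157)) and only touching it, at about 1.4 N. I keep pressing.

Request:
{"fn": "arm_command", "kwargs": {
  "rows": [
    [[0.1,0,0.2,0,0,0,255],[0.1,0,0.4,0,0,0,255],[0.2,0,0.6,0,0,0,255],[0.2,0,0.7,0,0,0,255],[0.2,0,0.7,0,0,0,255]]
  ]
}}

```text
t: 6.92
position: [0.4582, 0.1154, 0.0138]
tool_rot: [0.174, 0.029, 0.984, -0.006]
wrist_force: [-2.3, 1.2, 1.6]
gripper_width: 0.0
gripper_force: 1.2
```

Run:
```python
from h import *
S=eyes.read_camera("scene");print([ (a["at"],a["p"]) for a in finder.recognise(S,"lid")[:1]])
for _ in range(4): eyes.read_camera("top");print(np.round(state()["wrist_force"],1))
```

```text
[([283.3, 191.1], 0.88)]
[-3.  -0.1  2.8]
[-2.4 -0.1  1.3]
[-2.5  0.6  2.2]
[-2.6 -0.2  1. ]
```

```bash
cat >> h.py <<'E'
def lidfit(im,c0):
    "lid angle that best explains the inlay mask, and the inlay centroid"
    p=im["pixels"];w=(p.min(2)>170).astype(np.uint8)
    k,l,st,c=cv2.connectedComponentsWithStats(w);i=max((i for i in range(1,k) if np.hypot(*(c[i]-c0))<60),key=lambda i:st[i,4])
    m=l==i;best=[]
    for a in np.arange(0,2,.05):
        P=[]
        for r,y in((.02,-.09),(.02,.09),(.131,.09),(.131,-.09)):
            P.append(case(-.15+r*np.cos(a)*1,0,y)+[0,0,.06+r*np.sin(a)] if 0 else case(-.15+r*np.cos(a),.056+r*np.sin(a)+.004*np.cos(a),y))
        q=np.zeros(m.shape,np.uint8);cv2.fillConvexPoly(q,proj(im,P).astype(np.int32),1)
        best.append(((q.astype(bool)&m).sum()/(q.astype(bool)|m).sum(),round(a,2)))
    return sorted(best)[::-1][:2],c[i],st[i]
E
python3 - <<'E'
from h import *
S=eyes.read_camera("scene");T=eyes.read_camera("top")
print(lidfit(S,(287,195)));print(lidfit(T,(229,194)))
E
```

```text
([(np.float64(0.6546308527814473), np.float64(0.8)), (np.float64(0.6544840745633348), np.float64(0.7))], array([286.665786  , 189.46073683]), array([ 233,  149,  109,   84, 6813], dtype=int32))
([(np.float64(0.8918426802621996), np.float64(0.6)), (np.float64(0.8797045374604291), np.float64(0.55))], array([229.44177167, 186.45551737]), array([ 192,  167,   74,   39, 2619], dtype=int32))
```

The lid is sprung to about 0.6–0.75. I back off straight up and look.

Request:
{"fn": "arm_command", "kwargs": {
  "rows": [
    [[0.0,0,-1.2,0,0,0,255],[-0.6,0,-3,0,0,0,255],[-1.6,0,-5.5,0,0,0,255],[-2.5,0,-8,0,0,0,255],[-3.2,0,-9.5,0,0,0,255],[-3.2,0,-9.5,0,0,0,255],[-3.2,0,-9.5,0,0,0,255]]
  ]
}}

```text
t: 8.2
position: [0.4554, 0.1157, 0.1138]
tool_rot: [0.174, 0.029, 0.984, -0.006]
wrist_force: [0.3, -0.3, 0.2]
gripper_width: 0.003
gripper_force: 0.0
```

Run:
```python
from h import *
S=eyes.read_camera("scene");T=eyes.read_camera("top");W=wrist();s=state();print(s["t"],s["position"])
print(lidfit(S,(287,195)));print(lidfit(T,(229,194)))
for n,im in(("S",S),("T",T),("W",W)):
    for D in(0,.028):
        q=s["tool_rot"];X=s["position"]-D*Ro.from_quat([*q[1:],q[0]]).as_matrix()[:,2];print(n,D,proj(im,X))
    a=.75;L=case(-.15+.15*np.cos(a),.052+.15*np.sin(a));print("edge",proj(im,L),L)
cv2.imwrite("pics/w5.png",np.vstack([np.hstack([cv2.resize(S["pixels"][90:240,180:380],(400,300)),cv2.resize(W["pixels"],(400,300))]),np.hstack([cv2.resize(T["pixels"][150:270,150:310],(400,300))]*2)]))
```

```text
8.35 [0.45547597 0.1156473  0.11349713]
([(np.float64(0.6472210129153969), np.float64(0.8)), (np.float64(0.6470758960963575), np.float64(0.7))], array([287.77274706, 189.13553911]), array([ 234,  149,  107,   84, 6891], dtype=int32))
([(np.float64(0.8781346238451386), np.float64(0.8)), (np.float64(0.8539991536182818), np.float64(0.75))], array([229.03472222, 181.82222222]), array([ 191,  166,   75,   32, 2160], dtype=int32))
S 0 [[276.5090692  142.12733562]]
S 0.028 [[276.00506719 131.22545785]]
edge [[283.56171538 154.46588474]] [0.52730921 0.11158395 0.15424581]
T 0 [[226.51077241 235.59787137]]
T 0.028 [[225.60053293 239.45108368]]
edge [[226.53112965 203.96506004]] [0.52730921 0.11158395 0.15424581]
W 0 [[251.33213582 221.8089604 ]]
W 0.028 [[251.43372551 245.07191948]]
edge [[251.40322679 353.69025314]] [0.52730921 0.11158395 0.15424581]
```

View pics/w5.png

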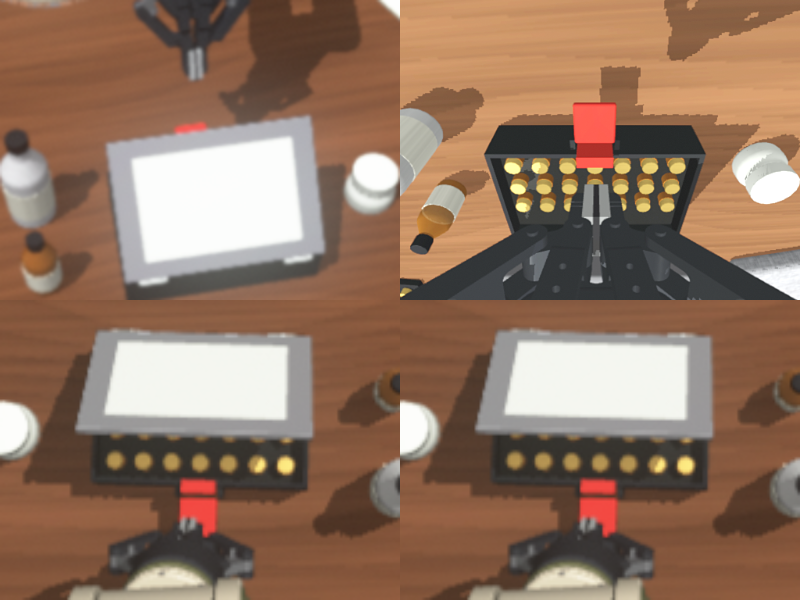

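The lid rests at about 0.8 with its edge well clear. The tab is back up, and the true tip is at about (0.445, 0.116, 0.142). I now work out the push arc.

Run:
```python
import numpy as np
t0=np.array([.4451,.1419]);H=np.array([.640,.052]);f=np.array([.342,-.94]);n=np.array([.94,.342])
def row(p):
    d=(p-t0)*100;return [round(float(-.94*d[0]-.342*d[1]),1),0,round(float(.342*d[0]-.94*d[1]),1)]
print("pre",row(np.array([.50,.125])))
for a in [.75,.85,.95,1.05,1.15,1.22,1.3,1.4,1.5,1.57,1.64,1.7,1.75,1.8,1.85]:
    u=np.array([-np.cos(a),np.sin(a)])
    p=(H+.15*u+.025*f if a<1.22 else H+.125*u)-.011*n
    print(a,p.round(3),row(p))
```

```text
pre [-4.6, 0, 3.5]
0.75 [0.528 0.127] [-7.3, 0, 4.3]
0.85 [0.539 0.137] [-8.7, 0, 3.6]
0.95 [0.551 0.147] [-10.1, 0, 3.2]
1.05 [0.564 0.155] [-11.6, 0, 2.8]
1.15 [0.577 0.162] [-13.1, 0, 2.7]
1.22 [0.587 0.166] [-14.1, 0, 2.6]
1.3 [0.596 0.169] [-15.1, 0, 2.7]
1.4 [0.608 0.171] [-16.4, 0, 2.8]
1.5 [0.621 0.173] [-17.6, 0, 3.1]
1.57 [0.63  0.173] [-18.4, 0, 3.4]
1.64 [0.638 0.173] [-19.2, 0, 3.7]
1.7 [0.646 0.172] [-19.9, 0, 4.0]
1.75 [0.652 0.171] [-20.4, 0, 4.3]
1.8 [0.658 0.17 ] [-21.0, 0, 4.6]
1.85 [0.664 0.168] [-21.5, 0, 5.0]
```

Request:
{"fn": "arm_command", "kwargs": {
  "rows": [
    [[-2.5,0,2.5,0,0,0,255],[-4.6,0,3.5,0,0,0,255],[-6,0,4.0,0,0,0,255],[-7.3,0,4.3,0,0,0,255],[-8.7,0,3.6,0,0,0,255],[-10.1,0,3.2,0,0,0,255],[-11.6,0,2.8,0,0,0,255],[-13.1,0,2.7,0,0,0,255],[-14.1,0,2.6,0,0,0,255],[-14.1,0,2.6,0,0,0,255]]
  ]
}}

```text
t: 9.6
position: [0.5973, 0.1073, 0.1383]
tool_rot: [0.174, 0.029, 0.984, -0.006]
wrist_force: [-0.3, -0.2, 0.0]
gripper_width: -0.0
gripper_force: 0.1
```

Run:
```python
from h import *
S=eyes.read_camera("scene");T=eyes.read_camera("top");W=wrist();s=state();print(s["t"],s["position"],s["wrist_force"])
cv2.imwrite("pics/w6.png",np.vstack([np.hstack([cv2.resize(S["pixels"][90:240,180:380],(400,300)),cv2.resize(W["pixels"],(400,300))]),np.hstack([cv2.resize(T["pixels"][130:250,150:310],(400,300))]*2)]))
```

```text
9.75 [0.59646339 0.10735895 0.13784185] [-0.82738051 -0.08948423 -0.17368278]
```

View pics/w6.png

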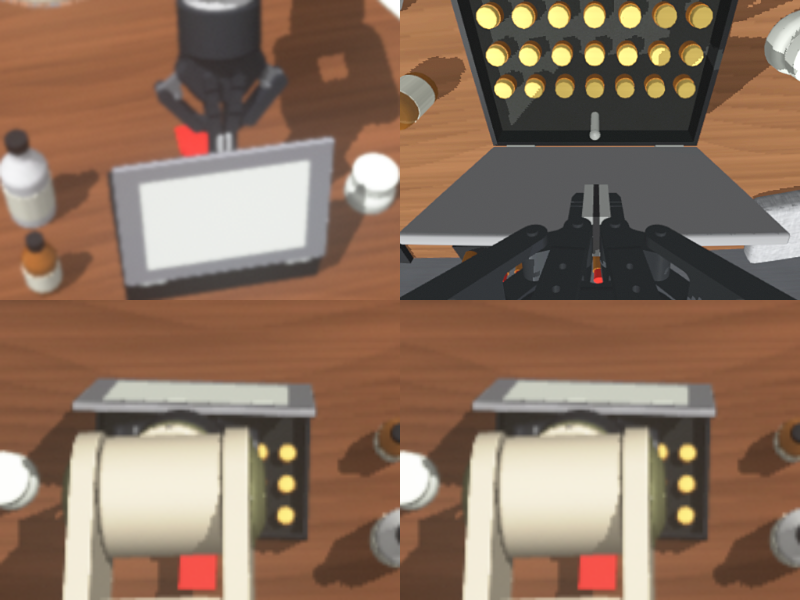

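The fingers are under the lid and pushing: the lid is up at about 1.2 in both views and the case hasn't moved. I continue.

Request:
{"fn": "arm_command", "kwargs": {
  "rows": [
    [[-1,0,0.1,0,0,0,255],[-2.3,0,0.2,0,0,0,255],[-3.5,0,0.5,0,0,0,255],[-4.3,0,0.8,0,0,0,255],[-5.1,0,1.1,0,0,0,255],[-5.8,0,1.4,0,0,0,255],[-6.3,0,1.7,0,0,0,255],[-6.8,0,1.9,0,0,0,255],[-6.8,0,1.9,0,0,0,255],[-6.8,0,1.9,0,0,0,255],[-6.8,0,1.9,0,0,0,255]]
  ]
}}

```text
t: 11.12
position: [0.6671, 0.1032, 0.1437]
tool_rot: [0.174, 0.029, 0.984, -0.006]
wrist_force: [-0.0, 0.3, 0.7]
gripper_width: -0.003
gripper_force: 0.0
```

Run:
```python
from h import *
for _ in range(12): S=eyes.read_camera("scene")
T=eyes.read_camera("top");W=wrist();s=state();print(s["t"],s["position"],s["wrist_force"])
cv2.imwrite("pics/w7.png",np.vstack([np.hstack([cv2.resize(S["pixels"][90:240,180:380],(400,300)),cv2.resize(W["pixels"],(400,300))]),np.hstack([cv2.resize(T["pixels"][130:250,150:310],(400,300))]*2)]))
```

```text
11.825 [0.66726238 0.10313154 0.14354849] [ 0.19020539 -0.03492524 -0.95460703]
```

View pics/w7.png

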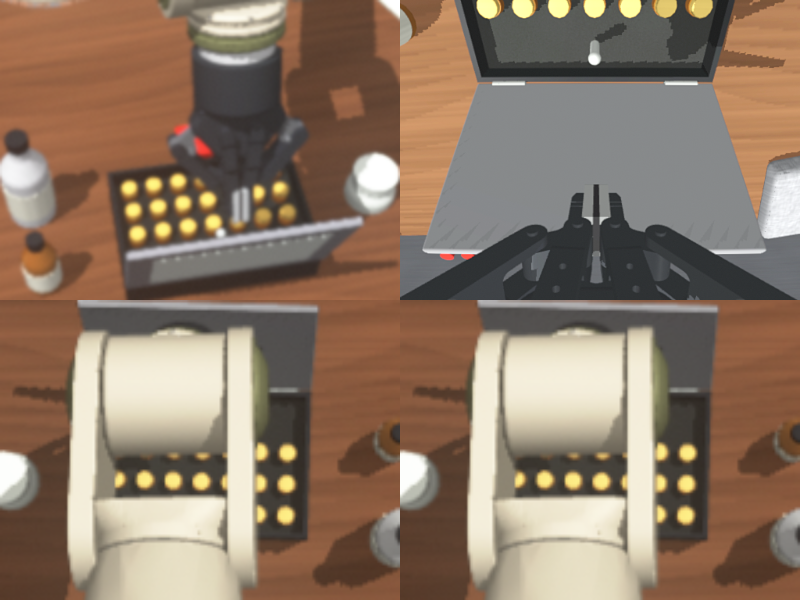

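The lid leans well back and the fingers are clear of it. I retreat up and back, then measure the lid angle.

Request:
{"fn": "arm_command", "kwargs": {
  "rows": [
    [[1.5,0,-1,0,0,0,255],[5,0,-4,0,0,0,255],[9,0,-7,0,0,0,255],[13,0,-11,0,0,0,255],[17,0,-14,0,0,0,255],[21,0,-16,0,0,0,255],[23,0,-17,0,0,0,255],[23,0,-17,0,0,0,255]]
  ]
}}

```text
t: 12.82
position: [0.3926, 0.1197, 0.2251]
tool_rot: [0.175, 0.029, 0.984, -0.005]
wrist_force: [0.3, 0.0, 0.4]
gripper_width: -0.001
gripper_force: 0.0
```

Run:
```python
from h import *
for _ in range(8): S=eyes.read_camera("scene")
T=eyes.read_camera("top");s=state();print(s["t"],s["position"],s["wrist_force"])
for a in (1.6,1.7,1.8,1.9):
  L=[case(-.153+.15*np.cos(a),.052+.15*np.sin(a),y) for y in(-.11,.11)]
  print(a,"S",proj(S,L).round().tolist(),"T",proj(T,L).round().tolist())
cv2.imwrite("pics/w8.png",np.hstack([cv2.resize(S["pixels"][90:240,180:380],(400,300)),cv2.resize(T["pixels"][130:250,150:310],(400,300))]))
```

```text
13.275 [0.39369237 0.11942648 0.22420472] [-0.803408   -0.45269445 -0.2974999 ]
1.6 S [[238.0, 194.0], [354.0, 178.0]] T [[276.0, 152.0], [178.0, 149.0]]
1.7 S [[239.0, 201.0], [357.0, 185.0]] T [[276.0, 145.0], [179.0, 142.0]]
1.8 S [[241.0, 209.0], [359.0, 192.0]] T [[277.0, 139.0], [179.0, 136.0]]
1.9 S [[242.0, 217.0], [361.0, 199.0]] T [[277.0, 133.0], [180.0, 130.0]]
```

View pics/w8.png

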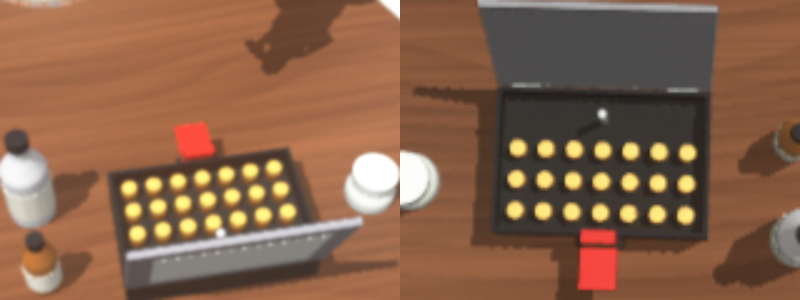

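The lid's edge in the top view, at (182,131) and (277,133), matches 1.9 rad. The tab is up and everything else stands where it was.

```bash
python3 -c "
from station import bot
print(bot.finish_job())"
```

```text
the job is handed in; nothing more can be done
None
```

I pressed the tab, the lid sprang up, and I pushed it fully open to about 1.9 rad, measured from the top camera. The tab is back up, the case, bottles and jar show no visible movement, and the job was handed in at about 13 s; the hand-in call returned no verdict.

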